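# Make up two parts kits from the stock

### The job

Make up the two kits from the stock on the bench: put the bolt and the grey nut in the red tray, and the pipe tee and the white bottle in the blue tray, one thing in each compartment, sitting flat on the compartment's floor the same way up as it was in the stock (bolt and bottle upright). Leave the copper nut and the tape measure where they are.

Things in the scene. Friction and masses are not known exactly. Their poses are not given: they have to be found in the camera images.
- red_tray: Red plastic tray, fixed: 103 mm (x) by 202 mm (y), 22 mm high (rim 24), walls and floor 4 mm. A divider as high as the walls, along x at y = 0, makes two open compartments, 95 by 95 mm inside, centred at y = +49.5 and -49.5 mm in the tray's frame. Origin: centre of the underside, 4 mm below the compartments' floor. Its x points away from the robot, within 10 degrees.
- blue_tray: Blue plastic tray, fixed: 103 mm (x) by 202 mm (y), 22 mm high (rim 24), walls and floor 4 mm. A divider as high as the walls, along x at y = 0, makes two open compartments, 95 by 95 mm inside, centred at y = +49.5 and -49.5 mm in the tray's frame. Origin: centre of the underside, 4 mm below the compartments' floor. Its x points away from the robot, within 10 degrees.
- bolt: Dark grey steel bolt that stands upright on its hexagonal head: 75 mm high, shank 16 mm in diameter (z from 10 mm up to 75 mm), head 24 by 27 mm and 10 mm thick. About 0.13 kg. Origin: centre of the underside of the head; z up along the shank.
- grey_nut: Grey steel hexagonal nut lying flat, the larger of the two nuts: 30 mm across flats, 34 mm across corners, 14 mm high. Origin: centre of the underside; z up; a pair of flats faces its own +x and -x (the others at 60 degree steps), two corners lie on its y axis.
- pipe_tee: Cream-yellow brass pipe tee lying flat, 48 (x) by 64 (y) mm, 29 mm high, about 0.16 kg. Its barrel (25 mm thick) runs 64 mm along y at x = -10 mm, its back at x = -23 mm; the branch points to +x and ends at x = +22 mm. Origin: on the underside, midway between back and branch end; z up.
- bottle: White round bottle with a white ribbed cap, standing upright: about 50 mm in diameter (cap 48 mm), 83 mm high, about 0.09 kg, closed. Origin: centre of the underside; z up.
- copper_nut: Copper-brown hexagonal nut lying flat, the smaller of the two nuts: 24 mm across flats, 27 mm across corners, 12 mm high. It stays in the stock. Origin: centre of the underside; z up.
- tape_measure: Yellow and black tape measure standing on edge, 38 by 72 mm, 62 mm high; a bystander. Origin: centre of the underside; z up.
Mind the look-alikes: they are no part of the job. Of the things that look like the bolt, the largest one is meant.

How it is judged:
At the end, for the whole second after the job is handed in: Bolt and grey nut in the red tray, pipe tee and bottle in the blue tray, each alone in one compartment (either one), its origin less than 6 mm above the compartment's floor, its z axis within 0.2 rad of upright, at rest; copper nut and tape measure within 20 mm of where they started (z of each of bolt, grey_nut in the frame of red_tray below 0.01 m and angle between each of bolt, grey_nut, pipe_tee, bottle's own z axis and vertical below 0.2 rad and linear speed of each of bolt, grey_nut, pipe_tee, bottle below 0.02 m/s and ((x of bolt in the frame of red_tray between -0.047 and 0.047 m and y of bolt in the frame of red_tray between 0.004 and 0.096 m and x of grey_nut in the frame of red_tray between -0.047 and 0.047 m and y of grey_nut in the frame of red_tray between -0.096 and -0.004 m) or (x of bolt in the frame of red_tray between -0.047 and 0.047 m and y of bolt in the frame of red_tray between -0.096 and -0.004 m and x of grey_nut in the frame of red_tray between -0.047 and 0.047 m and y of grey_nut in the frame of red_tray between 0.004 and 0.096 m)) and z of each of pipe_tee, bottle in the frame of blue_tray below 0.01 m and ((x of pipe_tee in the frame of blue_tray between -0.047 and 0.047 m and y of pipe_tee in the frame of blue_tray between 0.004 and 0.096 m and x of bottle in the frame of blue_tray between -0.047 and 0.047 m and y of bottle in the frame of blue_tray between -0.096 and -0.004 m) or (x of pipe_tee in the frame of blue_tray between -0.047 and 0.047 m and y of pipe_tee in the frame of blue_tray between -0.096 and -0.004 m and x of bottle in the frame of blue_tray between -0.047 and 0.047 m and y of bottle in the frame of blue_tray between 0.004 and 0.096 m)) and distance of each of copper_nut, tape_measure from where it was at the start of the episode below 0.02 m); the robot touches nothing.
It fails at once if the copper nut is moved by more than 20 mm (distance of copper_nut from where it was at the start of the episode above 0.02 m).
It fails at once if the tape measure is moved by more than 20 mm (distance of tape_measure from where it was at the start of the episode above 0.02 m).
It also fails if it takes over 93 s, if anything falls off the work surface, if the arm or the gripper's body presses on something with over 40 N, if the wrist force passes 120 N, or if a joint passes its speed limit or range.

### The arm

A 7-joint arm with a two-finger parallel gripper is mounted at the origin on a cart in front of the work surface, level with it; the furniture and walls round the work are solid. World frame = base frame: x ahead of the robot, y to its left, z up, the work surface at z = 0. Lengths are in m, angles in rad, forces in N, time in s.
With the tool pointing down it reaches from about 0.425 to 0.95 m from the base axis. Payload 4.7 kg.
Tool frame: the origin (TCP) lies midway between the tips of the shut fingers; the grasp point (between the pads) lies 19 mm behind it; z points along the fingers, y is the line along which they close (so a half turn about z gives the same grasp; the last joint's range is limited). The gripper opens to 85 mm and grips with 20 to 120 N. Pads are 22 mm wide; open, the fingers measure 114 mm over their backs; the gripper's body (76 mm by 85 mm) begins 54 mm behind the grasp point. The pads swing forward as they close: fully open they stand 13 mm farther back than shut.
Start: joints at [-1.162, 0.469, -0.049, 1.532, 0.024, 1.141, -0.082], TCP at [0.286, 0.611, 0.231] pointing down, gripper open.
Joint ranges: [-2.59, 2.59], [-0.33, 1.99], [-1.39, 1.29], [0.1, 2.45], [-1.04, 4.18], [0.21, 1.99], [-2.66, 2.66]. Speed limits (rad/s): [2.57, 2.57, 3.14, 3.14, 3.14, 3.14, 3.14].

### API

Orientations are given as a rotation vector (axis times angle).
In Python, from cell import bot gives the robot as it stands.
- The arm moves only by the shell command python3 -m jog 'ROWS' [OPENING] [FORCE]. ROWS is JSON, a list that holds one entry, the list of rows, each a list of 6 numbers: the shift along the world's x, y, z in units of 25 mm (1.0 is 25 mm), then the turn, a rotation vector about the world's x, y, z in units of 5 degrees (1.0 is 5 degrees). A call has 1 to 12 rows; each row shifts and turns the commanded pose from where the row before left it; what a row does not reach is not made up. A row lasts 1/12 s, in which the tool goes at most 41.7 mm and 7.16 degrees, less where a joint would pass 70% of its speed; a pose out of reach is approached as far as the arm can. A call is refused whole if a number of a shift passes 1 or a number of a turn 1, either way. A call with a gripper value outside its range is refused whole. OPENING is the closure, from 0 (fully open) to 1 (shut), set as the call begins (- or left out, the last holds). The fingers move at their own pace and stop on an object; FORCE is the grip in N (left out, the last holds). Time passes only in rows, so rows that do not move let the fingers close. It gives the time, the measured TCP pose, the force, the opening and the grip force at its end, in the units of the state.
- bot.get_obs(): the state, without advancing time (a new reading comes with each control period).
- bot.get_image(name): name is "scene" or "top" or "wrist"; returns the picture (480x640x3 uint8, red, green, blue); there is no depth.
- bot.get_calibration(name): a dict with "camera_matrix" (3x3 intrinsics, pixels), "extrinsics" (4x4, takes a point from camera to world coordinates); the wrist camera has in their place "tool_from_camera" (4x4, takes a point from camera to tool coordinates, whose origin is the TCP and whose axes are the flange's). Camera axes: x right, y up, looking along -z (the intrinsics and any distortion apply to the point x, -y, -z); pixel columns grow to the right and rows downward; lengths in m; the calibration is good to about 2 mm. A picture is of the moment at which its call begins: read the wrist's pose just before it. get_calibration takes no time and is no camera call.
- bot.close_job(): hands the job in; it is judged then, once.
The state is a dict: "time": time; "q": joint angles; "qvel": joint speeds; "effort": joint torques, N m; "tcp_pos": TCP position; "eef_rot": TCP orientation; "ft_force": force on the tool from outside, world axes, zero at the start; "ft_torque": the same for the moment, N m; "width": opening from 0.0 (shut) to 1.0 (fully open); "finger_force": force on a finger pad.
Only numpy, scipy, OpenCV 4.12 (cv2) and the standard library are available. Lean on these libraries where they do the work, as an engineer would, in place of code of your own. Each camera call takes 0.05 s, during which the arm holds its last target. There are 200 camera calls.

## Working session

There is one attempt and no reset: what is moved stays moved. The work goes in short steps, Python scripts to look and compute and a shell command to move; the robot and the scene stay as the last step left them, time stands still between calls to the robot, and variables do not carry over. Pictures are saved under pics/ and viewed, at most 17 in all, crops included, and the job is handed in when it is done.

```bash
mkdir -p pics; ls
cat > h.py <<'E'
import numpy as np,cv2
from cell import bot
def snap(n,f):
    im=bot.get_image(n); cv2.imwrite(f'pics/{f}.png',cv2.cvtColor(im,cv2.COLOR_RGB2BGR)); return im
def px2w(n,uv,z):
    c=bot.get_calibration(n);K=np.array(c['camera_matrix']);E=np.array(c['extrinsics'])
    uv=np.array(uv,float).reshape(-1,2)
    d=c.get('distortion',c.get('dist_coeffs'))
    p=cv2.undistortPoints(uv.reshape(-1,1,2),K,None if d is None else np.array(d)).reshape(-1,2)
    r=np.c_[p[:,0],-p[:,1],-np.ones(len(p))]@E[:3,:3].T;o=E[:3,3]
    return o+r*((z-o[2])/r[:,2])[:,None]
E
python3 - <<'E'
from h import *
print(bot.get_obs())
for n in('scene','top','wrist'):print(n,bot.get_calibration(n))
snap('top','top0');snap('scene','scene0')
E
```

```text
pics
{'time': 0.0, 'q': array([-1.16188278,  0.46943399, -0.04854962,  1.53368037,  0.0240703 ,
        1.14100148, -0.08228042]), 'qvel': array([1.90519504e-03, 7.21186463e-05, 5.17636223e-04, 2.99821960e-04,
       1.33366533e-03, 1.06398939e-03, 5.74596589e-04]), 'effort': array([ 1.15798099e-03, -5.10315907e+01, -4.59129084e-02, -2.37707359e+01,
        1.07504107e-02,  7.50476232e-03, -3.79038795e-06]), 'tcp_pos': array([0.28593526, 0.61080682, 0.23027204]), 'eef_rot': array([-6.82161446e-01, -3.06626873e+00,  2.99305279e-03]), 'ft_force': array([ 0.34276149, -0.08831543,  0.05522367]), 'ft_torque': array([-0.01126797,  0.03804205,  0.01681453]), 'finger_force': 0.0, 'width': 1.0001058831767884}
scene {'camera_matrix': array([[476.50130365,   0.        , 315.71302825],
       [  0.        , 476.50130365, 239.6176287 ],
       [  0.        ,   0.        ,   1.        ]]), 'extrinsics': array([[ 0.66668608,  0.47117367, -0.57751628, -0.02296295],
       [-0.74520946,  0.43580432, -0.50471522, -0.68692551],
       [ 0.01387557,  0.7668572 ,  0.64166775,  0.68246988],
       [ 0.   
[... 326 characters left out ...]
2303736, -0.02062211, -0.21387121],
       [-0.0223106 ,  0.07561705,  0.9968873 ,  0.98797641],
       [ 0.        ,  0.        ,  0.        ,  1.        ]])}
wrist {'camera_matrix': array([[431.77874818,   0.        , 314.68095646],
       [  0.        , 431.77874818, 237.67966575],
       [  0.        ,   0.        ,   1.        ]]), 'tool_from_camera': array([[ 1.13814808e-03,  9.60393619e-01,  2.78644580e-01,
         7.09943998e-02],
       [ 9.99999352e-01, -1.09508601e-03, -3.10193476e-04,
         1.46040056e-04],
       [ 7.23194604e-06,  2.78644753e-01, -9.60394243e-01,
        -1.42513521e-01],
       [ 0.00000000e+00,  0.00000000e+00,  0.00000000e+00,
         1.00000000e+00]])}
```

View pics/top0.png

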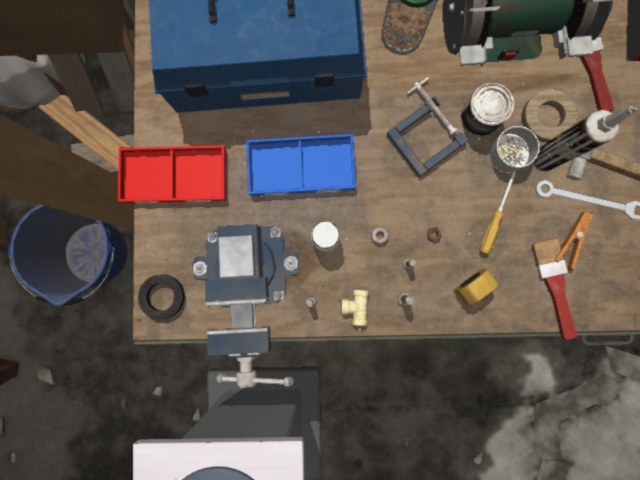

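View pics/scene0.png

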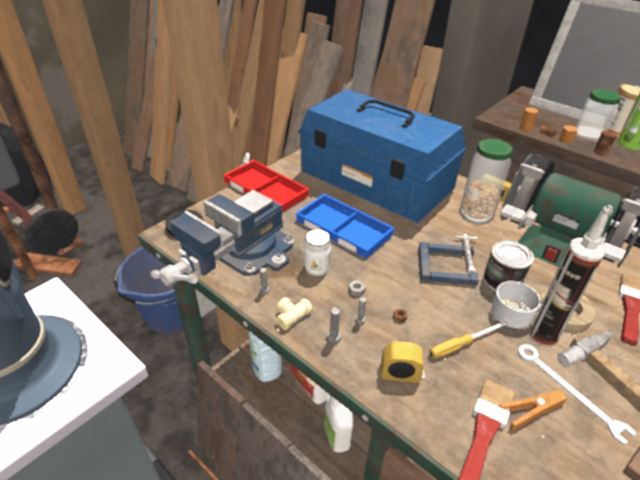

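Bolt candidates in top/scene: A (406,299)/(334,325), B (409,264)/(361,310), C (311,302)/(264,280). A looks largest. I'll confirm with an enlarged crop and measure heights.

Run:
```python
from h import *
t=cv2.imread('pics/top0.png');s=cv2.imread('pics/scene0.png')
a=cv2.resize(t[220:335,295:505],None,fx=3.8,fy=3.8,interpolation=cv2.INTER_CUBIC)[:300*2]
cv2.imwrite('pics/cropt.png',a)
b=cv2.resize(s[225:375,240:440],None,fx=4,fy=4,interpolation=cv2.INTER_CUBIC)
cv2.imwrite('pics/crops.png',b)
hsv=cv2.cvtColor(t,cv2.COLOR_BGR2HSV)
def comp(name,m,z,n=2):
    m=cv2.morphologyEx(m,cv2.MORPH_OPEN,np.ones((3,3)))
    cs=sorted(cv2.findContours(m,0,2)[0],key=cv2.contourArea)[::-1][:n]
    for c in cs:
        r=cv2.minAreaRect(c);w=px2w('top',cv2.boxPoints(r),z)
        print(name,np.round(r[0],1),'area',cv2.contourArea(c),'ctr',px2w('top',r[0],z)[0].round(4),'sides',np.linalg.norm(w[1]-w[0]).round(4),np.linalg.norm(w[2]-w[1]).round(4),'box',w[:,:2].round(3).tolist())
H=lambda lo,hi:cv2.inRange(hsv,lo,hi)
m=H((0,180,90),(5,255,255))|H((175,180,90),(180,255,255));m[:,250:]=0;comp('red',m,.023,1)
m=H((105,150,90),(120,255,255));m[:125]=0;m[210:]=0;comp('blue',m,.023,1)
m=H((20,60,120),(32,255,255));m2=m.copy();m2[:,:330]=0;m2[:,380:]=0;m2[:280]=0;comp('tee',m2,.015,1)
m2=m.copy();m2[:,:450]=0;m2[:,505:]=0;m2[:265]=0;m2[310:]=0;comp('tape',m2,.06,1)
for n,uv,z in[('vise jaw',(238,255),.1),('bottle',(326,236),.083),('nut',(380,236),.014),('cu',(434,235),.012)]:print(n,px2w('top',uv,z))
```

```text
red [170.5 173.8] area 5607.5 ctr [0.6554 0.079  0.023 ] sides 0.2071 0.1051 box [[0.709, 0.184], [0.708, -0.023], [0.602, -0.025], [0.603, 0.181]]
blue [300.4 164.1] area 5632.0 ctr [ 0.6675 -0.168   0.023 ] sides 0.2029 0.105 box [[0.717, -0.064], [0.724, -0.267], [0.619, -0.27], [0.612, -0.069]]
tee [354.3 307.2] area 488.5 ctr [ 0.3966 -0.2628  0.015 ] sides 0.0646 0.0472 box [[0.367, -0.236], [0.431, -0.242], [0.427, -0.289], [0.362, -0.283]]
tape [479.2 287.6] area 598.0 ctr [ 0.4287 -0.4823  0.06  ] sides 0.0614 0.0349 box [[0.425, -0.447], [0.461, -0.497], [0.432, -0.517], [0.397, -0.467]]
vise jaw [[ 0.4939251  -0.06121536  0.1       ]]
bottle [[ 0.5246964  -0.21325194  0.083     ]]
nut [[ 0.5284616  -0.31469731  0.014     ]]
cu [[ 0.52815189 -0.41620612  0.012     ]]
```

View pics/cropt.png

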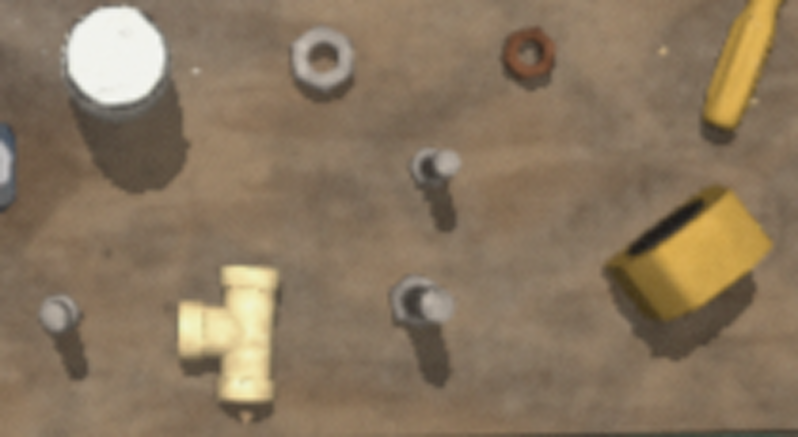

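View pics/crops.png

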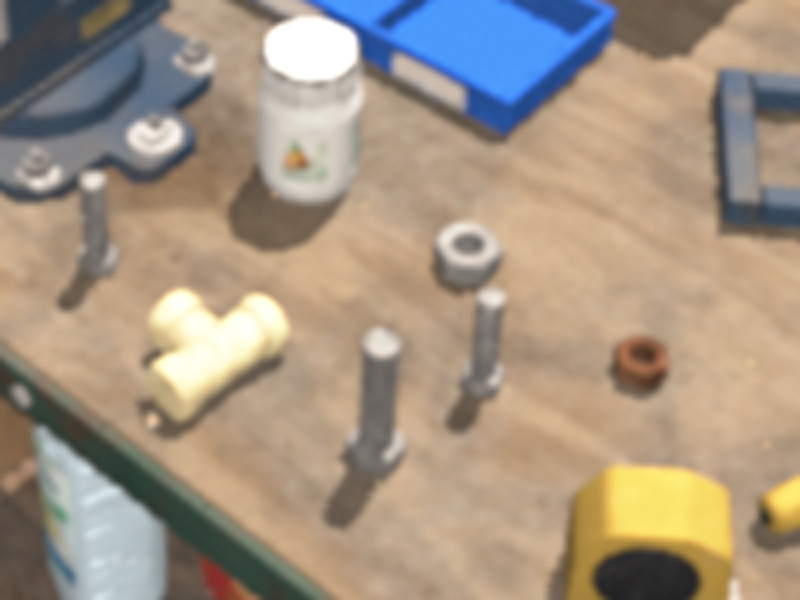

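A, at top crop (435,305) and scene crop (378,400), is clearly the thickest and tallest bolt. B and C are thin look-alikes. Tee branch points to +y. Next: cross-check the positions across both views, including the heights of the obstacles.

```bash
cat >> h.py <<'E'
def tri(ut,us):
    P=[]
    for n in('top','scene'):
        c=bot.get_calibration(n);E=np.linalg.inv(np.array(c['extrinsics']));P.append(np.array(c['camera_matrix'])@np.diag([1,-1,-1])@E[:3])
    X=cv2.triangulatePoints(P[0],P[1],np.array(ut,float),np.array(us,float))[:,0];return X[:3]/X[3]
E
python3 - <<'E'
from h import *
T=lambda x,y:(295+x/3.8,220+y/3.8); S=lambda x,y:(240+x/4,225+y/4)
for n,a,b in[('A tip',T(437,304),S(381,342)),('A head',T(412,300),S(375,448)),('B tip',T(448,164),S(491,297)),('B base',T(428,168),S(481,380)),('C tip',T(57,316),S(93,180)),('bottle cap',T(116,57),S(310,46)),('nut hole',T(324,58),S(468,242)),('cu hole',T(529,53),S(641,352)),
 ('jaw top cnr',(221,238),(242,205)),('toolbox frontR',(366,72),(461,133)),('caulk tip',(632,108),(607,210)),('jaw near',(266,331),(205,240))]:
    print(n,tri(a,b).round(3))
print('A z=.075',px2w('top',T(437,304),.075),px2w('scene',S(381,342),.075))
print('bottle',px2w('top',T(116,57),.083),px2w('scene',S(310,46),.083))
print('nut',px2w('top',T(323,59),.014),px2w('scene',S(468,242),.014))
print('vise jaw z', px2w('scene',[(282,210),(245,195)],.1), px2w('top',[(258,238),(221,238)],.1))
E
```

```text
A tip [ 0.409 -0.357  0.073]
A head [ 0.409 -0.356  0.001]
B tip [ 0.474 -0.367  0.056]
B base [ 0.474 -0.367 -0.   ]
C tip [ 0.407 -0.181  0.056]
bottle cap [ 0.526 -0.212  0.083]
nut hole [ 0.529 -0.315  0.014]
cu hole [ 0.53  -0.417  0.011]
jaw top cnr [ 0.517 -0.018  0.069]
toolbox frontR [ 0.772 -0.309  0.246]
caulk tip [ 0.673 -0.636  0.282]
jaw near [ 0.356 -0.102  0.116]
A z=.075 [[ 0.40996058 -0.357113    0.075     ]] [[ 0.40720488 -0.35765387  0.075     ]]
bottle [[ 0.52647362 -0.21246292  0.083     ]] [[ 0.52612806 -0.21159355  0.083     ]]
nut [[ 0.5293554 -0.3147248  0.014    ]] [[ 0.52909553 -0.31429442  0.014     ]]
vise jaw z [[ 0.52490005 -0.11469233  0.1       ]
 [ 0.50937605 -0.01871279  0.1       ]] [[ 0.52246586 -0.09608267  0.1       ]
 [ 0.52395824 -0.03207537  0.1       ]]
```

```bash
python3 -m jog '[[[0.7,-1,0.1,0,0,-1],[0.7,-1,0.1,0,0,-1],[0.7,-1,0.1,0,0,-1],[0.7,-1,0.1,0,0,-1],[0.7,-1,0.1,0,0,-1],[0.7,-1,0.1,0,0,-1],[0.7,-1,0.1,0,0,-1],[0.7,-1,0.1,0,0,-1],[0.7,-1,0.1,0,0,-1],[0.7,-1,0.1,0,0,-1],[0.7,-1,0.1,0,0,-1],[0.7,-1,0.1,0,0,-1]]]' 0 40
python3 -m jog '[[[0,-1,0,0,0,-1],[0,-1,0,0,0,0],[0,-1,0,0,0,0],[0,-1,0,0,0,0],[0,-1,0,0,0,0],[0,-1,0,0,0,0],[0,-1,0,0,0,0],[0,-1,0,0,0,0],[0,-1,0,0,0,0],[0,-1,0,0,0,0],[0,-1,0,0,0,0],[0,-1,0,0,0,0]]]'
python3 -m jog '[[[0,-1,0,0,0,0],[0,-1,0,0,0,0],[0,-1,0,0,0,0],[0,-1,0,0,0,0],[0,-1,0,0,0,0],[0,-1,0,0,0,0],[0,-1,0,0,0,0],[0,-1,0,0,0,0],[0,-1,0,0,0,0],[0,-1,0,0,0,0],[0,-1,0,0,0,0],[0,0,0,0,0,0]]]'
cat >> h.py <<'E'
from scipy.spatial.transform import Rotation as R
def wr(o,uv,z):
    c=bot.get_calibration('wrist');T=np.eye(4);T[:3,:3]=R.from_rotvec(o['eef_rot']).as_matrix();T[:3,3]=o['tcp_pos']
    E=T@np.array(c['tool_from_camera']);K=np.array(c['camera_matrix']);uv=np.array(uv,float).reshape(-1,2)
    r=np.c_[(uv[:,0]-K[0,2])/K[0,0],-(uv[:,1]-K[1,2])/K[1,1],-np.ones(len(uv))]@E[:3,:3].T
    return E[:3,3]+r*((z-E[2,3])/r[:,2])[:,None]
def st():
    o=bot.get_obs();y=R.from_rotvec(o['eef_rot']).as_matrix();print('t',round(o['time'],2),'tcp',o['tcp_pos'].round(4),'y-ang',np.degrees(np.arctan2(y[1,1],y[0,1])).round(1),'z',y[:,2].round(3),'f',o['ft_force'].round(1),'w',round(o['width'],3),'ff',round(float(o['finger_force']),1));return o
E
python3 - <<'E'
from h import *
import pickle
o=st();pickle.dump(o,open('o1.pkl','wb'));snap('wrist','w1')
E
```

```text
time: 1.1
tcp_pos: [0.4965, 0.3099, 0.2611]
eef_rot: [-2.129, -2.31, 0.001]
ft_force: [1.0, 0.1, -0.6]
width: 1.002
finger_force: 0.0
time: 2.1
tcp_pos: [0.4956, 0.0102, 0.2611]
eef_rot: [-2.223, -2.22, 0.0]
ft_force: [-0.2, -0.6, -0.8]
width: 1.0
finger_force: 0.0
time: 3.1
tcp_pos: [0.4945, -0.2692, 0.2614]
eef_rot: [2.23, 2.21, -0.005]
ft_force: [-0.3, -0.2, 0.0]
width: 0.997
finger_force: 0.0
t 3.1 tcp [ 0.4945 -0.2692  0.2614] y-ang -0.5 z [-0.001 -0.004 -1.   ] f [-0.3 -0.2  0. ] w 0.997 ff 0.0
```

View pics/w1.png

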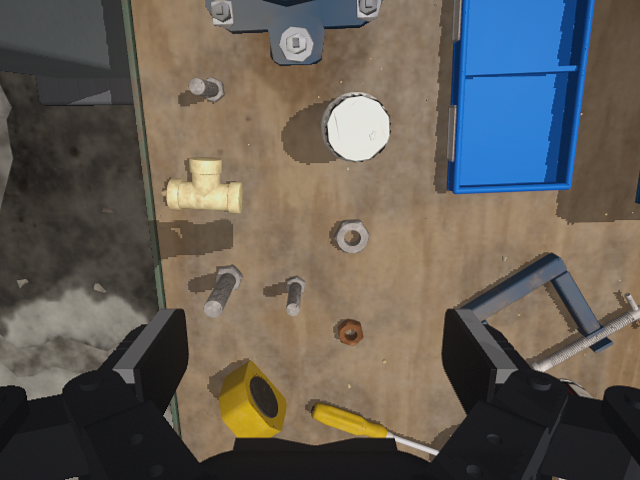

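The wrist view shows the nut at (351,236), tee at (205,188), bottle cap at (357,127) and bolt A's head at (229,276). I'll measure the nut and tee from it.

Run:
```python
from h import *
import pickle
o=pickle.load(open('o1.pkl','rb'));im=cv2.imread('pics/w1.png');hsv=cv2.cvtColor(im,cv2.COLOR_BGR2HSV)
roi=np.zeros(im.shape[:2],np.uint8);roi[212:262,328:376]=255
def big(m):return max(cv2.findContours(m,0,2)[0],key=cv2.contourArea)
m=((hsv[...,1]<45)&(hsv[...,2]>90)).astype(np.uint8)*255&roi
c=cv2.convexHull(big(m)).reshape(-1,2);w=wr(o,c,.013)[:,:2]
print('nut ctr',cv2.minEnclosingCircle(w.astype(np.float32)))
a=np.radians(np.arange(0,180,5));wd=[np.ptp(w@[np.cos(t),np.sin(t)]) for t in a]
print([(int(np.degrees(t)),round(1000*d,1)) for t,d in zip(a,wd)])
f=[np.mean([np.ptp(w@[np.cos(t+k),np.sin(t+k)]) for k in np.radians([0,60,120])]) for t in np.radians(range(60))]
print('flat normal',np.argmin(f),min(f),max(f))
m=cv2.inRange(hsv,(18,50,110),(34,255,255));roi[:]=0;roi[150:220,160:250]=255
r=cv2.minAreaRect(wr(o,big(m&roi).reshape(-1,2),.015)[:,:2].astype(np.float32));print('tee',r,cv2.boxPoints(r).round(4).tolist())
print('bottle',wr(o,(357,127),.083),'bolt head',wr(o,(229,276),.01),'bolt tip',wr(o,(212,309),.075),'C',wr(o,(216,91),.005),'vise bolt',wr(o,(296,43),.03))
print('blue corners',wr(o,[(453,191),(571,188)],.023), wr(o,[(455,73),(578,68)],.023))
cu=wr(o,(350,332),.012);print('cu',cu)
```

```text
nut ctr ((0.5296487808227539, -0.3115141689777374), 0.016872946172952652)
[(0, np.float64(32.0)), (5, np.float64(32.1)), (10, np.float64(32.0)), (14, np.float64(31.6)), (20, np.float64(31.0)), (25, np.float64(30.5)), (29, np.float64(29.8)), (35, np.float64(30.3)), (40, np.float64(30.7)), (45, np.float64(31.0)), (50, np.float64(32.0)), (55, np.float64(32.6)), (59, np.float64(33.0)), (65, np.float64(33.3)), (70, np.float64(33.4)), (75, np.float64(33.3)), (80, np.float64(32.9)), (85, np.float64(32.2)), (90, np.float64(31.4)), (95, np.float64(31.2)), (100, np.float64(31.6)), (105, np.float64(32.3)), (110, np.float64(32.8)), (115, np.float64(33.3)), (119, np.float64(33.5)), (125, np.float64(33.4)), (130, np.float64(33.1)), (135, np.float64(32.5)), (140, np.float64(31.8)), (145, np.float64(30.9)), (150, np.float64(29.8)), (155, np.float64(29.2)), (160, np.float64(30.2)), (165, np.float64(31.0)), (170, np.float64(31.6)), (175, np.float64(31.9))]
flat normal 34 0.03017144607363927 0.03295181668718631
tee ((0.3943538963794708, -0.26099008321762085), (0.050350312143564224, 0.07036000490188599), 86.16802215576172) [[0.35760000348091125, -0.28380000591278076], [0.4277999997138977, -0.28850001096725464], [0.4311000108718872, -0.23819999396800995], [0.36090001463890076, -0.23350000381469727]]
bottle [[ 0.52521999 -0.20919041  0.083     ]] bolt head [[ 0.40997096 -0.35181994  0.01      ]] bolt tip [[ 0.40796998 -0.35569829  0.075     ]] C [[ 0.40857494 -0.18050367  0.005     ]] vise bolt [[ 0.48033853 -0.14587422  0.03      ]]
blue corners [[ 0.61741019 -0.26725745  0.023     ]
 [ 0.72198097 -0.26536641  0.023     ]] [[ 0.6109278  -0.16874482  0.023     ]
 [ 0.71183284 -0.16568159  0.023     ]]
cu [[ 0.52880225 -0.41248361  0.012     ]]
```

```bash
python3 -m jog '[[[0.5,-0.5,-1,0,0,-1],[0.5,-0.5,-1,0,0,-1],[0.4,-0.5,-1,0,0,-1],[0,-0.3,-1,0,0,-1],[0,0,-1,0,0,-1],[0,0,-1,0,0,0],[0,0,-1,0,0,0],[0,0,-1,0,0,0],[0,0,0,0,0,0],[0,0,0,0,0,0],[0,0,0,0,0,0],[0,0,0,0,0,0]]]' 0.45 40
python3 -c "
from h import *
o=st();snap('wrist','w2');print('nut',wr(o,(0,0),.013)*0)"
```

```text
time: 4.15
tcp_pos: [0.5323, -0.309, 0.0632]
eef_rot: [2.648, 1.685, 0.003]
ft_force: [-0.4, -0.1, 1.3]
width: 0.549
finger_force: 0.0
t 4.15 tcp [ 0.5323 -0.309   0.0632] y-ang -25.1 z [ 0.003 -0.001 -1.   ] f [-0.4 -0.1  1.3] w 0.549 ff 0.0
nut [[ 0. -0.  0.]]
```

View pics/w2.png

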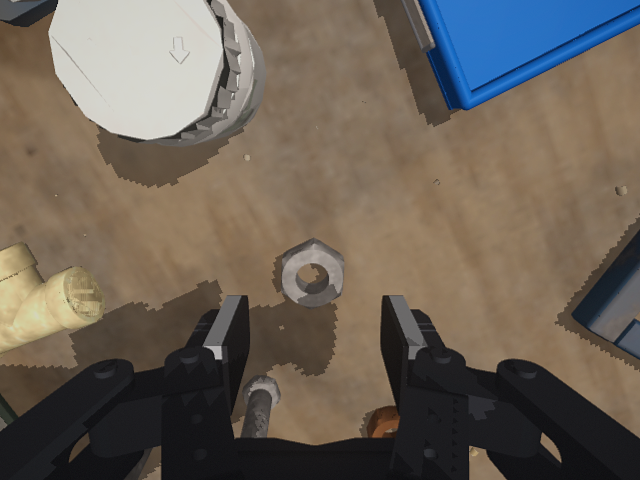

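The nut is at (313,273) with its flats facing the pads.

```bash
python3 -c "
from h import *
o=st();p=wr(o,(313,272),.012)[0];print(p,(p-o['tcp_pos'])/.025)"
```

```text
t 4.2 tcp [ 0.5323 -0.3091  0.0632] y-ang -25.1 z [ 0.003 -0.001 -1.   ] f [0.1 0.4 0.2] w 0.549 ff 0.0
[ 0.53056298 -0.31091668  0.012     ] [-0.06773145 -0.07280999 -2.04888181]
```

```bash
python3 -m jog '[[[-0.08,-0.1,-0.8,0,0,0],[0,0,-0.8,0,0,0],[0,0,-0.5,0,0,0],[0,0,-0.3,0,0,0],[0,0,0,0,0,0],[0,0,0,0,0,0]]]'
python3 -m jog '[[[0,0,0,0,0,0],[0,0,0,0,0,0],[0,0,0,0,0,0],[0,0,0,0,0,0],[0,0,0,0,0,0],[0,0,0,0,0,0]]]' 1 40
python3 -m jog '[[[0,0,0.5,0,0,0],[0,0,1,0,0,0],[0,0,1,0,0,0],[0,0,0,0,0,0]]]'
python3 -c "
from h import *
st();snap('wrist','w3')"
```

```text
time: 4.7
tcp_pos: [0.5295, -0.3114, 0.0018]
eef_rot: [2.65, 1.686, 0.001]
ft_force: [-0.4, -1.1, -0.4]
width: 0.548
finger_force: 0.0
time: 5.2
tcp_pos: [0.5299, -0.3118, 0.0026]
eef_rot: [2.649, 1.685, 0.002]
ft_force: [-0.9, 1.7, 6.1]
width: 0.338
finger_force: 40.1
time: 5.53
tcp_pos: [0.5315, -0.3133, 0.0689]
eef_rot: [2.645, 1.682, 0.006]
ft_force: [1.1, -1.0, 1.0]
width: 0.334
finger_force: 39.7
t 5.53 tcp [ 0.5315 -0.3133  0.0689] y-ang -25.1 z [ 0.007 -0.004 -1.   ] f [ 1.1 -1.   1. ] w 0.334 ff 39.7
```

View pics/w3.png

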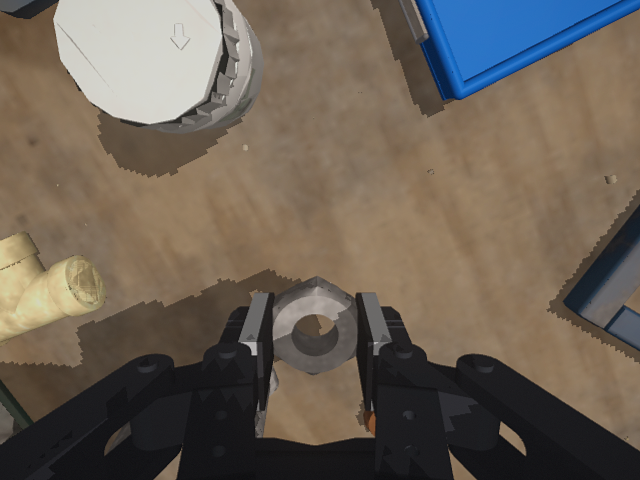

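Nut is held (width 0.334 ≈ 28 mm). I'll carry it to the red tray's +y compartment, near (0.655, 0.130).

```bash
python3 -m jog '[[[1,0,1,0,0,1],[1,0,1,0,0,1],[1,0,1,0,0,1],[1,1,1,0,0,1],[0.9,1,0,0,0,1],[0,1,0,0,0,0],[0,1,0,0,0,0],[0,1,0,0,0,0],[0,1,0,0,0,0],[0,1,0,0,0,0],[0,1,0,0,0,0],[0,1,0,0,0,0]]]'
python3 -m jog '[[[0,1,0,0,0,0],[0,1,0,0,0,0],[0,1,0,0,0,0],[0,1,0,0,0,0],[0,1,0,0,0,0],[0,1,0,0,0,0],[0,1,0,0,0,0],[0,0.8,0,0,0,0],[0,0,-1,0,0,0],[0,0,-1,0,0,0],[0,0,0,0,0,0],[0,0,0,0,0,0]]]'
python3 -c "
from h import *
st();snap('wrist','w4')
im=cv2.imread('pics/w4.png')"
```

```text
time: 6.58
tcp_pos: [0.6498, -0.0856, 0.1621]
eef_rot: [-2.222, -2.219, 0.002]
ft_force: [0.3, 0.3, -0.8]
width: 0.333
finger_force: 39.8
time: 7.58
tcp_pos: [0.6491, 0.1077, 0.1113]
eef_rot: [-2.222, -2.218, 0.006]
ft_force: [0.7, -0.5, -0.3]
width: 0.335
finger_force: 39.8
t 7.58 tcp [0.6491 0.1077 0.1113] y-ang -0.1 z [-0.004 -0.001 -1.   ] f [ 0.7 -0.5 -0.3] w 0.335 ff 39.8
```

View pics/w4.png

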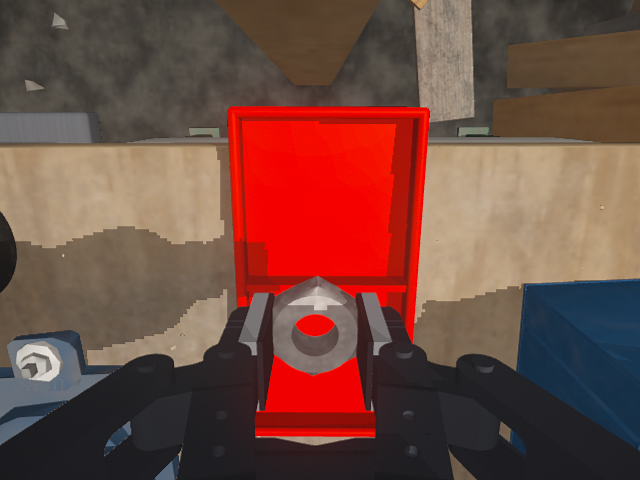

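The tray's far rim corners are at (229,107) and (429,107), and its divider is at row ~280.

```bash
python3 -c "
from h import *
o=st();print(wr(o,[(231,110),(427,110),(236,281),(416,281),(329,281)],.022).round(4))"
```

```text
t 7.63 tcp [0.6506 0.1075 0.1129] y-ang -0.1 z [-0.001 -0.001 -1.   ] f [ 0.4 -0.3 -0.9] w 0.341 ff 39.8
[[0.6071 0.1796 0.022 ]
 [0.7087 0.1795 0.022 ]
 [0.6048 0.0845 0.022 ]
 [0.7092 0.0845 0.022 ]
 [0.6587 0.0845 0.022 ]]
```

```bash
python3 -m jog '[[[0.3,0.9,-0.5,0,0,0],[0,0,-1,0,0,0],[0,0,-1,0,0,0],[0,0,-0.9,0,0,0],[0,0,-0.4,0,0,0],[0,0,-0.3,0,0,0],[0,0,0,0,0,0],[0,0,0,0,0,0]]]'
```

```text
time: 8.3
tcp_pos: [0.6593, 0.1302, 0.0117]
eef_rot: [2.223, 2.218, 0.003]
ft_force: [0.7, 0.3, 0.0]
width: 0.336
finger_force: 39.8
```

```bash
python3 -m jog '[[[0,0,-0.16,0,0,0],[0,0,0,0,0,0],[0,0,0,0,0,0]]]'
python3 -m jog '[[[0,0,0,0,0,0],[0,0,0,0,0,0],[0,0,0,0,0,0],[0,0,0.4,0,0,0],[0,0,1,0,0,0],[0,0,1,0,0,0],[0,0,1,0,0,0],[0,0,1,0,0,0],[0,-0.5,1,0,0,-1],[-0.2,-1,1,0,0,-1],[-0.5,-1,1,0,0,-1],[-0.5,-1,0.2,0,0,-1]]]' 0.42
python3 -m jog '[[[-0.6,-1,0,0,0,-1],[-0.6,-1,0,0,0,-1],[-0.6,-1,0,0,0,-1],[-0.6,-1,0,0,0,-1],[-0.6,-1,0,0,0,-1],[-0.6,-1,0,0,0,-1],[-0.6,-1,0,0,0,-1],[-0.6,-1,0,0,0,-1],[-0.6,-1,0,0,0,0],[-0.6,-1,0,0,0,0],[-0.6,-1,0,0,0,0],[-0.6,-1,0,0,0,0]]]'
python3 -m jog '[[[-0.5,-1,0,0,0,0],[-0.5,-1,0,0,0,0],[-0.5,-1,0,0,0,0],[-0.1,-0.9,0,0,0,0],[0,0,0,0,0,0],[0,0,0,0,0,0],[0,0,0,0,0,0]]]'
python3 -c "
from h import *
o=st();snap('wrist','w5');print((np.array([.409,-.355,.04])-o['tcp_pos'])/.025)"
```

```text
time: 8.55
tcp_pos: [0.6586, 0.1306, 0.0072]
eef_rot: [2.223, 2.219, 0.002]
ft_force: [0.9, 0.1, -0.4]
width: 0.338
finger_force: 39.8
time: 9.55
tcp_pos: [0.6305, 0.0416, 0.2018]
eef_rot: [2.575, 1.793, 0.012]
ft_force: [0.5, -0.6, 1.2]
width: 0.579
finger_force: 0.0
time: 10.55
tcp_pos: [0.4473, -0.2582, 0.1972]
eef_rot: [-3.035, -0.811, -0.002]
ft_force: [1.2, -0.9, -0.0]
width: 0.579
finger_force: 0.0
time: 11.13
tcp_pos: [0.4084, -0.3538, 0.1966]
eef_rot: [-3.034, -0.812, -0.001]
ft_force: [-0.3, 0.6, 0.1]
width: 0.582
finger_force: 0.0
t 11.13 tcp [ 0.4084 -0.3538  0.1966] y-ang -60.1 z [ 0.     0.001 -1.   ] f [-0.3  0.6  0.1] w 0.582 ff 0.0
[ 0.02267647 -0.04669697 -6.26248434]
```

View pics/w5.png

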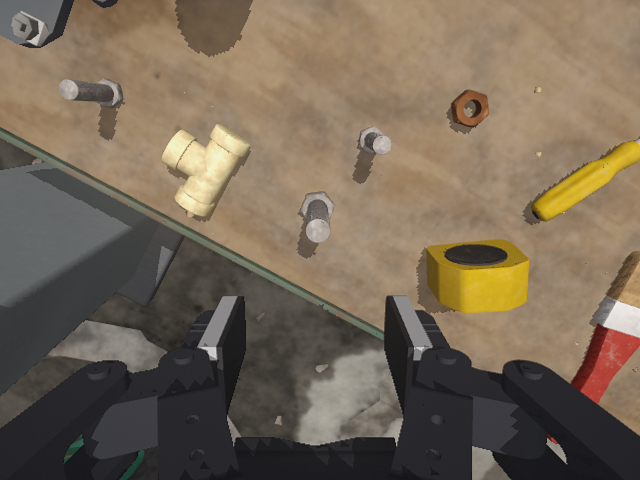

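The bolt's tip is at (318,231), laterally centred between the pads.

```bash
python3 -m jog '[[[0,-0.05,-1,0,0,0],[0,0,-1,0,0,0],[0,0,-1,0,0,0],[0,0,-1,0,0,0],[0,0,-1,0,0,0],[0,0,-0.8,0,0,0],[0,0,-0.5,0,0,0],[0,0,0,0,0,0],[0,0,0,0,0,0]]]'
python3 -m jog '[[[0,0,0,0,0,0],[0,0,0,0,0,0],[0,0,0,0,0,0],[0,0,0,0,0,0],[0,0,0,0,0,0],[0,0,0,0,0,0]]]' 1 60
python3 -m jog '[[[0,0,0,0,0,0],[0,0,0.8,0,0,0],[0,0,1,0,0,0],[0,0,1,0,0,0],[0,0,1,0,0,0],[0,0,1,0,0,0],[0,0,1,0,0,0],[0,0,0,0,0,0]]]'
python3 -c "
from h import *
st();snap('wrist','w6')"
```

```text
time: 11.93
tcp_pos: [0.4086, -0.3553, 0.039]
eef_rot: [-3.034, -0.813, 0.0]
ft_force: [-0.5, -0.1, -0.1]
width: 0.58
finger_force: 0.0
time: 12.43
tcp_pos: [0.4089, -0.3563, 0.0402]
eef_rot: [3.034, 0.811, 0.003]
ft_force: [-0.5, 1.4, 6.6]
width: 0.173
finger_force: 58.4
time: 13.1
tcp_pos: [0.4099, -0.3582, 0.1885]
eef_rot: [3.029, 0.809, 0.01]
ft_force: [0.1, -0.4, -1.0]
width: 0.173
finger_force: 58.6
t 13.1 tcp [ 0.4099 -0.3582  0.1885] y-ang -60.1 z [ 0.008 -0.005 -1.   ] f [ 0.1 -0.4 -1. ] w 0.173 ff 58.6
```

View pics/w6.png

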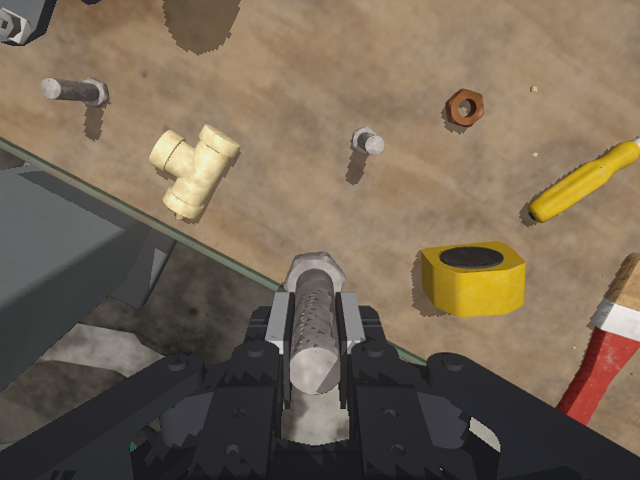

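```bash
python3 -m jog '[[[1,0.8,1,0,0,1],[1,1,0,0,0,1],[1,1,0,0,0,1],[1,1,0,0,0,1],[1,1,0,0,0,1],[1,1,0,0,0,1],[1,1,0,0,0,1],[1,1,0,0,0,1],[1,1,0,0,0,1],[0.9,1,0,0,0,1],[0,1,0,0,0,1],[0,1,0,0,0,1]]]'
python3 -m jog '[[[0,1,0,0,0,0],[0,1,0,0,0,0],[0,1,0,0,0,0],[0,0.8,-1,0,0,0],[0,0,-1,0,0,0],[0,0,-1,0,0,0],[0,0,-1,0,0,0],[0,0,-1,0,0,0],[0,0,-0.5,0,0,0],[0,0,0,0,0,0],[0,0,0,0,0,0]]]'
python3 -c "
from h import *
o=st();print((np.array([.658,.032,.045])-o['tcp_pos'])/.025)"
```

```text
time: 14.15
tcp_pos: [0.6557, -0.0589, 0.2065]
eef_rot: [-2.216, -2.224, 0.003]
ft_force: [-0.3, -0.1, -2.7]
width: 0.169
finger_force: 58.8
time: 15.07
tcp_pos: [0.6552, 0.034, 0.0706]
eef_rot: [-2.223, -2.219, 0.002]
ft_force: [0.7, -0.3, 0.0]
width: 0.174
finger_force: 58.8
t 15.07 tcp [0.6552 0.034  0.0706] y-ang -0.1 z [-0.002 -0.    -1.   ] f [ 0.7 -0.3  0. ] w 0.174 ff 58.8
[ 0.1107989  -0.07886811 -1.02537019]
```

```bash
python3 -m jog '[[[0.1,-0.08,-0.5,0,0,0],[0,0,-0.4,0,0,0],[0,0,-0.14,0,0,0],[0,0,0,0,0,0],[0,0,0,0,0,0]]]'
python3 -m jog '[[[0,0,0,0,0,0],[0,0,0,0,0,0],[0,0,0,0,0,0],[0,0,0,0,0,0],[0,0,0.5,0,0,0],[0,0,1,0,0,0],[0,0,1,0,0,0],[0,0,1,0,0,0],[0,0,1,0,0,0],[0,0,1,0,0,0],[0,0,1,0,0,0]]]' 0
python3 -m jog '[[[-0.5,-1,0,0,0,0],[-0.5,-1,0,0,0,0],[-0.5,-1,0,0,0,0],[-0.5,-1,0,0,0,0],[-0.5,-1,0,0,0,0],[-0.5,-1,0,0,0,0],[-0.5,-1,0,0,0,0],[-0.6,-1,0,0,0,0],[-0.6,-1,0,0,0,0],[-0.6,-0.7,0,0,0,0],[0,0,0,0,0,0],[0,0,0,0,0,0]]]'
python3 -c "
from h import *
o=st();print((np.array([.526,-.211,.03])-o['tcp_pos'])/.025);snap('wrist','w7');snap('top','top1')
a=cv2.imread('pics/w7.png');b=cv2.imread('pics/top1.png')[110:330,110:400]
b=cv2.resize(b,None,fx=2,fy=2);a=cv2.resize(a,None,fx=.34,fy=.34);c=np.zeros((600,580,3),np.uint8);c[:440]=b;c[440:440+160,:217]=a[:160,:217];cv2.imwrite('pics/c1.png',c)"
```

```text
time: 15.48
tcp_pos: [0.6582, 0.0321, 0.0454]
eef_rot: [2.223, 2.22, 0.0]
ft_force: [-0.3, -0.6, -1.2]
width: 0.171
finger_force: 59.1
time: 16.4
tcp_pos: [0.6581, 0.032, 0.2104]
eef_rot: [2.223, 2.219, 0.002]
ft_force: [-0.2, 0.6, 1.1]
width: 0.998
finger_force: 0.0
time: 17.4
tcp_pos: [0.5249, -0.2118, 0.2091]
eef_rot: [2.226, 2.215, 0.002]
ft_force: [0.6, 0.4, 0.2]
width: 1.0
finger_force: 0.0
t 17.4 tcp [ 0.5249 -0.2118  0.2091] y-ang -0.3 z [ 0.002  0.    -1.   ] f [0.6 0.4 0.2] w 1.0 ff 0.0
[ 0.04286037  0.03177873 -7.16374934]
```

View pics/c1.png

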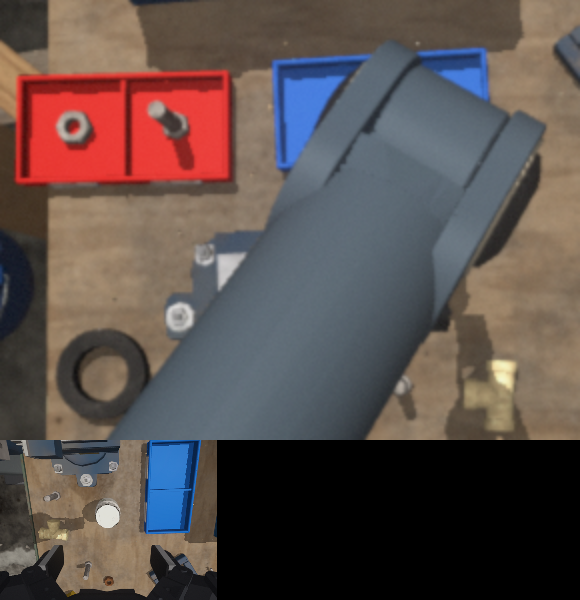

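The nut at (73,127) and the bolt at (168,120) stand in the red tray. Now the bottle.

```bash
python3 -m jog '[[[0.04,0.03,-1,0,0,0],[0,0,-1,0,0,0],[0,0,-1,0,0,0],[0,0,-1,0,0,0],[0,0,-1,0,0,0],[0,0,-1,0,0,0],[0,0,-0.7,0,0,0],[0,0,-0.4,0,0,0],[0,0,0,0,0,0],[0,0,0,0,0,0]]]'
python3 -m jog '[[[0,0,0,0,0,0],[0,0,0,0,0,0],[0,0,0,0,0,0],[0,0,0,0,0,0],[0,0,0,0,0,0],[0,0,0,0,0,0]]]' 1 30
python3 -m jog '[[[0,0,0.5,0,0,0],[0,0,1,0,0,0],[0,0,1,0,0,0],[0,0,1,0,0,0],[0,0,1,0,0,0],[0,0,1,0,0,0],[0,0,0,0,0,0],[0,0,0,0,0,0]]]'
python3 -c "
from h import *
o=st();snap('scene','s2');print((np.array([.664,-.216,.3])-o['tcp_pos'])/.025)"
```

```text
time: 18.33
tcp_pos: [0.5274, -0.209, 0.0305]
eef_rot: [2.222, 2.221, 0.0]
ft_force: [0.7, -0.4, 0.6]
width: 1.001
finger_force: 0.0
time: 18.83
tcp_pos: [0.5275, -0.2098, 0.0318]
eef_rot: [2.222, 2.219, 0.002]
ft_force: [-1.3, 1.8, 6.3]
width: 0.567
finger_force: 30.8
time: 19.5
tcp_pos: [0.5274, -0.2099, 0.1699]
eef_rot: [2.221, 2.218, 0.004]
ft_force: [-0.7, 0.6, -1.5]
width: 0.565
finger_force: 31.5
t 19.5 tcp [ 0.5274 -0.2099  0.1699] y-ang -0.1 z [ 0.004 -0.    -1.   ] f [-0.7  0.6 -1.5] w 0.565 ff 31.5
[ 5.46329145 -0.24387743  5.2037006 ]
```

View pics/s2.png

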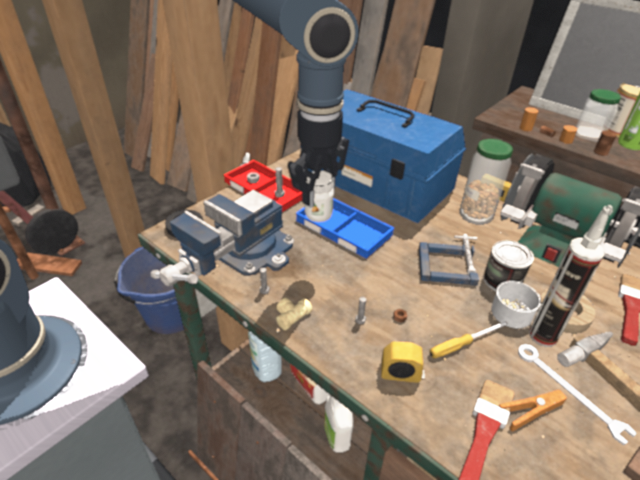

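```bash
python3 -m jog '[[[1,-0.28,0,0,0,0],[1,0,0,0,0,0],[1,0,0,0,0,0],[1,0,0,0,0,0],[1,0,0,0,0,0],[0.6,0,0,0,0,0],[0,0,-1,0,0,0],[0,0,-1,0,0,0],[0,0,-1,0,0,0],[0,0,-1,0,0,0],[0,0,-0.5,0,0,0],[0,0,0,0,0,0]]]'
python3 -m jog '[[[0,0,-0.5,0,0,0],[0,0,-0.3,0,0,0],[0,0,0,0,0,0],[0,0,0,0,0,0]]]'
```

```text
time: 20.55
tcp_pos: [0.6635, -0.2152, 0.0504]
eef_rot: [-2.218, -2.214, 0.007]
ft_force: [0.1, 1.0, -0.9]
width: 0.568
finger_force: 31.5
time: 20.88
tcp_pos: [0.6672, -0.2169, 0.036]
eef_rot: [2.222, 2.219, 0.001]
ft_force: [-0.6, -0.8, 0.2]
width: 0.568
finger_force: 31.5
```

```bash
python3 -m jog '[[[0,0,0,0,0,0],[0,0,0,0,0,0],[0,0,0,0,0,0],[0,0,0.5,0,0,0],[0,0,1,0,0,0],[0,0,1,0,0,0],[0,0,1,0,0,0],[0,0,1,0,0,0],[-0.3,0,1,0,0,1],[-0.6,0,1,0,0,1],[-0.6,0,0,0,0,1],[-0.6,0,0,0,0,1]]]' 0
python3 -m jog '[[[-0.7,-0.15,0,0,0,1],[-0.7,-0.15,0,0,0,1],[-0.7,-0.15,0,0,0,1],[-0.7,-0.15,0,0,0,1],[-0.7,-0.15,0,0,0,1],[-0.7,-0.15,0,0,0,1],[-0.7,-0.15,0,0,0,1],[-0.7,-0.15,0,0,0,1],[-0.7,-0.15,0,0,0,1],[-0.7,-0.15,0,0,0,1],[-0.7,-0.15,0,0,0,1],[-0.7,-0.15,0,0,0,1]]]' 0.27
python3 -m jog '[[[-0.4,0,0,0,0,1],[0,0,-0.5,0,0,0],[0,0,-1,0,0,0],[0,0,-0.8,0,0,0],[0,0,0,0,0,0],[0,0,0,0,0,0],[0,0,0,0,0,0]]]'
python3 -c "
from h import *
o=st();print((np.array([.396,-.262,.0])-o['tcp_pos'])/.025);snap('wrist','w8')"
```

```text
time: 21.88
tcp_pos: [0.6147, -0.2174, 0.2013]
eef_rot: [1.796, 2.572, 0.003]
ft_force: [-0.1, -0.4, 0.1]
width: 0.999
finger_force: 0.0
time: 22.88
tcp_pos: [0.4032, -0.2621, 0.1989]
eef_rot: [0.27, 3.129, -0.001]
ft_force: [-0.9, 0.4, 0.6]
width: 0.728
finger_force: 0.0
time: 23.47
tcp_pos: [0.3949, -0.2622, 0.1418]
eef_rot: [0.14, 3.137, -0.001]
ft_force: [-0.9, -0.5, -0.2]
width: 0.732
finger_force: 0.0
t 23.47 tcp [ 0.3949 -0.2622  0.1418] y-ang 84.9 z [ 0.002 -0.001 -1.   ] f [-0.9 -0.5 -0.2] w 0.732 ff 0.0
[ 0.04331172  0.00877268 -5.6706846 ]
```

View pics/w8.png

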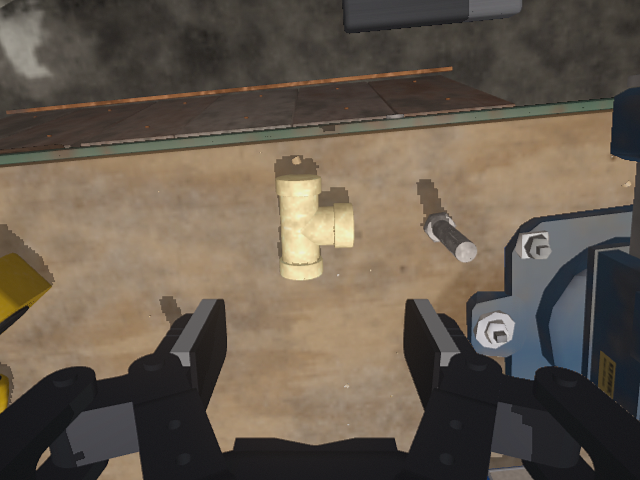

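The tee spans x 279–353 with its branch axis on row ~226, square to the pads.

```bash
python3 -c "
from h import *
o=st();p=wr(o,[(316,226),(281,226),(353,226),(299,182),(301,276)],.0145);print(p.round(4),((p[0]-o['tcp_pos'])/.025).round(2))"
```

```text
t 23.52 tcp [ 0.3951 -0.2622  0.1419] y-ang 84.9 z [ 0.003 -0.001 -1.   ] f [-0.6 -0.9  0.3] w 0.73 ff 0.0
[[ 0.3951 -0.2612  0.0145]
 [ 0.3931 -0.2837  0.0145]
 [ 0.3972 -0.2374  0.0145]
 [ 0.3657 -0.2694  0.0145]
 [ 0.4286 -0.2742  0.0145]] [-0.    0.04 -5.1 ]
```

```bash
python3 -m jog '[[[0.04,0.04,-1,0,0,0],[0,0,-1,0,0,0],[0,0,-1,0,0,0],[0,0,-1,0,0,0],[0,0,-0.9,0,0,0],[0,0,-0.5,0,0,0],[0,0,-0.2,0,0,0],[0,0,0,0,0,0],[0,0,0,0,0,0]]]'
python3 -m jog '[[[0,0,0,0,0,0],[0,0,0,0,0,0],[0,0,0,0,0,0],[0,0,0,0,0,0],[0,0,0,0,0,0],[0,0,0,0,0,0]]]' 1 60
python3 -m jog '[[[0,0,0.5,0,0,0],[0,0,1,0,0,0],[0,0,1,0,0,0],[0,0,1,0,0,0],[0,0,1,0,0,0],[0,0,1,0,0,0],[0,0,1,0,0,0],[0,0,0,0,0,0],[0,0,0,0,0,0]]]'
python3 -c "
from h import *
o=st();snap('wrist','w9');print((np.array([.664,-.118,.006])-o['tcp_pos'])/.025)"
```

```text
time: 24.27
tcp_pos: [0.3961, -0.2612, 0.0014]
eef_rot: [0.139, 3.137, -0.001]
ft_force: [0.7, 0.5, -0.3]
width: 0.728
finger_force: 0.0
time: 24.77
tcp_pos: [0.3963, -0.2611, 0.0021]
eef_rot: [0.139, 3.136, -0.001]
ft_force: [-0.3, 0.7, 6.6]
width: 0.505
finger_force: 60.2
time: 25.52
tcp_pos: [0.3958, -0.2608, 0.1644]
eef_rot: [0.139, 3.135, -0.001]
ft_force: [-0.1, 0.3, -2.5]
width: 0.501
finger_force: 62.4
t 25.52 tcp [ 0.3958 -0.2608  0.1644] y-ang 84.9 z [ 0.004 -0.001 -1.   ] f [-0.1  0.3 -2.5] w 0.501 ff 62.4
[10.72833877  5.71031984 -6.33678407]
```

View pics/w9.png

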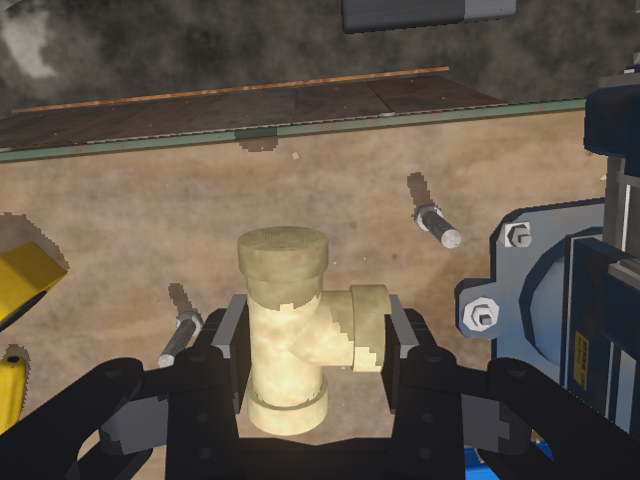

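```bash
python3 -m jog '[[[1,0,0.5,0,0,0],[1,0,0,0,0,0],[1,0,0,0,0,0],[1,0,0,0,0,0],[1,0.5,0,0,0,0.5],[1,1,0,0,0,0.5],[1,1,0,0,0,0.5],[1,1,0,0,0,0],[1,1,0,0,0,0],[1,1,0,0,0,0],[0.7,0.25,0,0,0,0],[0,0,-0.8,0,0,0]]]'
python3 -m jog '[[[0,0,-1,0,0,0],[0,0,-1,0,0,0],[0,0,-1,0,0,0],[0,0,0,0,0,0],[0,0,0,0,0,0],[0,0,0,0,0,0]]]'
python3 -c "
from h import *
o=st();snap('wrist','w10');print((np.array([.664,-.117,.006])-o['tcp_pos'])/.025)"
```

```text
time: 26.57
tcp_pos: [0.6684, -0.1116, 0.1562]
eef_rot: [-0.078, 3.133, 0.003]
ft_force: [1.1, 0.1, -1.7]
width: 0.504
finger_force: 62.2
time: 27.07
tcp_pos: [0.663, -0.1171, 0.0806]
eef_rot: [-0.066, 3.141, -0.0]
ft_force: [0.3, -0.2, -2.5]
width: 0.502
finger_force: 62.1
t 27.07 tcp [ 0.663  -0.1171  0.0806] y-ang 92.4 z [ 0. -0. -1.] f [ 0.3 -0.2 -2.5] w 0.502 ff 62.1
[ 4.19988410e-02  2.91109438e-03 -2.98290195e+00]
```

View pics/w10.png

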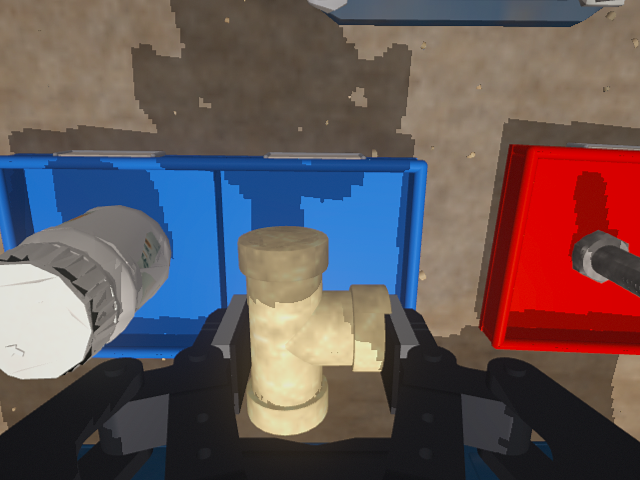

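The compartment spans columns 218–413, centred on the tool. The bottle and bolt both stand upright.

```bash
python3 -c "
from h import *
o=st();print(wr(o,[(218,170),(410,167)],.022).round(4))"
python3 -m jog '[[[0,0,-1,0,0,0],[0,0,-1,0,0,0],[0,0,-0.6,0,0,0],[0,0,-0.3,0,0,0],[0,0,0,0,0,0],[0,0,0,0,0,0]]]'
```

```text
t 27.12 tcp [ 0.6636 -0.1172  0.0816] y-ang 92.4 z [ 0.002 -0.    -1.   ] f [ 0.8  0.8 -1.8] w 0.502 ff 62.2
[[ 0.6206 -0.1639  0.022 ]
 [ 0.6153 -0.0746  0.022 ]]
time: 27.62
tcp_pos: [0.6636, -0.1171, 0.009]
eef_rot: [-0.066, 3.139, -0.0]
ft_force: [-0.0, 0.4, -2.3]
width: 0.5
finger_force: 62.3
```

```bash
python3 -m jog '[[[0,0,-0.11,0,0,0],[0,0,0,0,0,0],[0,0,0,0,0,0]]]'
python3 -m jog '[[[0,0,0,0,0,0],[0,0,0,0,0,0],[0,0,0,0,0,0],[0,0,0.3,0,0,0],[0,0,1,0,0,0],[0,0,1,0,0,0],[0,0,1,0,0,0],[0,0,1,0,0,0],[0,0,1,0,0,0],[0,0,1,0,0,0],[0,0,1,0,0,0],[0,0,0,0,0,0]]]' 0.37
python3 -m jog '[[[-0.5,-1,0.5,0,0,0],[-0.5,-1,0.5,0,0,0],[-0.5,-1,0,0,0,0],[-0.5,-1,0,0,0,0],[-0.5,-1,0,0,0,0],[-0.5,-1,0,0,0,0],[-0.5,-1,0,0,0,0],[-0.5,-1,0,0,0,0],[0,-1,0,0,0,0],[0,0,0,0,0,0],[0,0,0,0,0,0],[0,0,0,0,0,0]]]'
python3 -c "
from h import *
st();snap('top','top2');b=cv2.imread('pics/top2.png')[110:330,100:500];cv2.imwrite('pics/c2.png',cv2.resize(b,None,fx=2,fy=2))"
```

```text
time: 27.87
tcp_pos: [0.6636, -0.1171, 0.0062]
eef_rot: [-0.066, 3.139, -0.001]
ft_force: [0.0, -0.0, -0.9]
width: 0.503
finger_force: 62.5
time: 28.87
tcp_pos: [0.6658, -0.1177, 0.1945]
eef_rot: [-0.066, 3.13, -0.002]
ft_force: [1.0, 0.4, -0.1]
width: 0.627
finger_force: 0.0
time: 29.87
tcp_pos: [0.563, -0.3407, 0.2124]
eef_rot: [0.067, -3.141, -0.002]
ft_force: [-0.2, 0.2, -0.1]
width: 0.629
finger_force: 0.0
t 29.87 tcp [ 0.563  -0.3407  0.2124] y-ang 92.5 z [-0.     0.001 -1.   ] f [-0.2  0.2 -0.1] w 0.629 ff 0.0
```

View pics/c2.png

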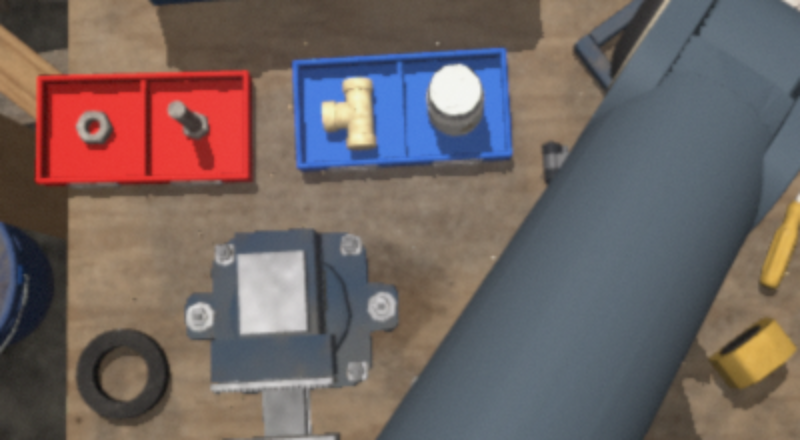

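All four things sit in their own compartments: nut (93,127), bolt (190,118), tee (352,112) and bottle (456,100). The gripper is clear, so I'm handing in.

```bash
python3 -c "
from cell import bot
print(bot.close_job())"
```

```text
the job is handed in; nothing more can be done
None
```

Both kits are made up and the job is handed in at about 30 s of the 93 s: bolt and grey nut are in the red tray, pipe tee and white bottle in the blue tray, each alone in its compartment, with the copper nut and tape measure left untouched (no verdict was returned).

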